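# Unplug the blow nozzle from the air coupling and stow it

## Task

In the locksmith's stall, free the blue-gripped blow nozzle from the air coupling: gently press the red collar back against its spring until it is fully back, draw the nozzle straight up out of the coupling, and let the collar snap forward again. Then stand the nozzle, plug end down, fully home in the free hole of the wooden rack and let go. Do not ram the collar against its stop, wrench the nozzle while it is locked or force it into the hole, and leave everything else where it is.

Things in the scene. Friction and masses are not known exactly. Their poses are not given: they have to be found in the camera images.
- manifold: Air point fixed to the table: aluminium block 70 x 80 mm (x, y) on a 90 x 110 mm foot, block top 40 mm up, with a steel quick coupling upright in its middle. Origin: centre of the underside, on the coupling's axis; z up. Coupling tube 28 mm outside, bore 19.5 mm. Carries the red collar. Keep pushes of the fingers on any of it under 30 N, of the nozzle on it under 40 N
- coupling_seat (a point): Centre of the floor of the coupling's bore, 50 mm above the table; the plugged-in nozzle's foot rests here. Two pawls driven by the collar lock in the nozzle's groove and clear it once the collar is back by 4 to 5 mm. The nozzle must start to rise while the collar is back; 1.5 mm of rise passes the groove. Then the pawls drag with some 10 to 15 N until it has risen 17 mm
- coupling_mouth (a point): Centre of the mouth of the coupling's bore, 74 mm above the table. The red collar around it is a flat ring 58 mm outside, 24 mm inside diameter. How high it stands differs: its upper face at rest is 9 to 25 mm above this point, so feel for it. Open fingertips astride the nozzle can press it straight down, then close on the nozzle with the tips still holding it, and lift
- sleeve (a joint): Travel of the red collar, m: 0 = forward (up, locked rest position), 0.007 = fully back (down, hard stop). Its spring needs about 6 N to start and 10 N at the stop. As the nozzle is drawn out the collar rises with the fingertips to about 4 mm, is held there by the pawls, and snaps forward by itself once the plug has left them
- nozzle: Blow nozzle: upright round plug and grip, 18 mm diameter: brass from foot to 35 mm, blue grip 35 to 78 mm, then a bent brass pipe 7 mm thick leaving the top sideways along the nozzle's own +x, 55 mm out, top at 92 mm. About 0.15 kg. Origin: centre of the foot (plug end); z up along the plug. Locking groove 7.5 to 13 mm above the foot. Starts in the coupling, pipe turned to any side
- rack: Wooden rack, fixed to the table: block 60 x 150 x 40 mm (x, y, z), two blind holes 20.4 mm in diameter and 20 mm deep in its top, 2 mm chamfers, on its own y axis at -45 mm (free) and +45 mm (holds the yellow spare nozzle). Origin: centre of the underside. Push the nozzle into it with less than 40 N
- free_hole (a point): Centre of the floor of the rack's free hole, 20 mm above the table, 20 mm below its mouth; the stowed nozzle's foot rests here
- spare: Spare straight nozzle with a yellow grip, 18 mm diameter, 80 mm tall, standing in the rack's other hole. Origin: centre of its foot. Leave alone
- padlock: Brass padlock lying flat, 42 x 36 x 20 mm with a steel shackle to its +x, origin under its body. Leave alone
- can: Red drinks can, 66 mm diameter, 115 mm tall, origin under its centre. Leave alone
- screwdriver: Screwdriver lying on the table. Leave alone
- brush: Brush lying on the table. Leave alone
- tray: Green tray 110 x 160 x 30 mm with brass key blanks, origin under its centre. Leave alone
- blankbox: Cardboard box with a pale lid, 72 x 122 x 61 mm, origin under its centre. Leave alone
There are look-alikes about, which are no part of the job. There is more than one size of the rack; the one meant has the size given above. Leave any yellow look-alike of the manifold alone.

How it is judged:
On the way, in this order (a step that is already met when the one before it is completed fails the run):
1. the collar is pressed fully back (within 1.5 mm of its stop) with the nozzle still down in the coupling (value of joint sleeve above 0.0055 m and distance between nozzle and coupling_seat below 0.005 m), for 0.1 s.
2. the nozzle is out of the coupling, above it, and the collar has snapped forward (value of joint sleeve below 0.001 m and z of nozzle in the frame of coupling_seat above 0.026 m), for 0.1 s.
At the end, for the whole second after the job is handed in: The nozzle stands at rest in the rack's free hole, plug end down, its foot within 4 mm of the hole's floor in height and 5 mm of its centre, leaning less than 0.16 rad; the collar is forward (within 1 mm) (horizontal distance between nozzle and free_hole below 0.005 m and z of nozzle in the frame of free_hole between -0.004 and 0.004 m and angle between nozzle's own z axis and vertical below 0.16 rad and linear speed of nozzle below 0.02 m/s and value of joint sleeve below 0.001 m); the robot touches nothing.
It fails at once if the collar, coupling or manifold is pushed with more than 30 N (rammed against the stop) (contact force between the fingers and manifold above 30 N).
It fails at once if the nozzle is wrenched in the coupling with more than 40 N (contact force between nozzle and manifold above 40 N).
It fails at once if the nozzle is forced on the rack with more than 40 N (contact force between nozzle and rack above 40 N).
It fails at once if a bystander is moved by more than 20 mm (distance of any of spare, padlock, can, screwdriver, brush, tray, blankbox from where it was at the start of the episode above 0.02 m).
It also fails if it takes over 54 s, if anything falls off the work surface, if the arm or the gripper's body presses on something with over 40 N, if the wrist force passes 120 N, or if a joint passes its speed limit or range.

## Robot

A 6-joint arm with a two-finger parallel gripper is mounted at the origin on the work surface. World frame = base frame: x ahead of the robot, y to its left, z up, the work surface at z = 0. Lengths are in m, angles in rad, forces in N, time in s.
With the tool pointing down it reaches from about 0.375 to 0.9 m from the base axis. Payload 3.1 kg.
Tool frame: the origin (TCP) lies between the finger pads; the fingertips stand 17 mm ahead of it and the grasp point (between the pads) lies 2 mm behind it (robot.nose_length is the distance from the TCP to the fingertips, in m); z points along the fingers, y is the line along which they close (so a half turn about z gives the same grasp; the last joint's range is limited). The gripper opens to 87 mm and grips with 3 to 60 N. Pads are 19 mm wide; open, the fingers measure 117 mm over their backs; the gripper's body (75 mm by 190 mm) begins 51 mm behind the grasp point.
Start: joints at [-0.178, 0.527, 1.433, -0, 1.181, -0.178], TCP at [0.625, 0, 0.24] pointing down, gripper open.
Joint ranges: [-3.08, 3.08], [-0.75, 2.2], [0.22, 2.44], [-1.43, 4.57], [0, 2.65], [-2.85, 2.85]. Speed limits (rad/s): [2.79, 2.79, 3.14, 3.14, 3.14, 3.14].

## Interface

Orientations are given as a unit quaternion [x, y, z, w].
In Python, from rig import robot, cams gives the robot as it stands.
- The arm moves only by the shell command python3 -m pendant 'ROWS' [FORCE]. ROWS is JSON, a list of rows, each an object with "jaw": the opening, from 0 (shut) to 1 (fully open); "linear": the shift along the tool's x, y, z in cm, a list of three; "twist": the turn about the tool's z in degrees. A call has 1 to 12 rows; each row shifts and turns the commanded pose from where the row before left it, along the tool's axes as they then stand; what a row does not reach is not made up. A row lasts 1/12 s, in which the tool goes at most 41.7 mm and 7.16 degrees, less where a joint would pass 70% of its speed; a pose out of reach is approached as far as the arm can. A call is refused whole if a number of a shift passes 4.17 or a number of a turn 7.16, either way. A call with a gripper value outside its range is refused whole. The fingers move at their own pace and stop on an object; FORCE is the grip in N (left out, the last holds). Time passes only in rows, so rows that do not move let the fingers close. It gives the time, the measured TCP pose, the force, the opening and the grip force at its end, in the units of the state.
- robot.get_obs(): the state, without advancing time (a new reading comes with each control period).
- cams.camera(name): name is "scene" or "side" or "wrist"; returns a dict with "color" (420x560x3 uint8, blue, green, red), "depth" (420x560 float32, m along the optical axis (not along the pixel's ray), 0 where there is no reading), "fov_y" (degrees; the focal length in pixels is half the picture's height over the tangent of half this angle, whatever the lens; pixels are square), "cx", "cy" (the principal point, pixels), "view" (4x4, takes a point from world to camera coordinates). Camera axes: x right, y down, z forward; pixel columns grow to the right and rows downward; lengths in m; the calibration is good to about 2 mm. The wrist camera is an equidistant fisheye: a pixel r from the principal point sees the ray r / f radians off the axis. A picture is of the moment at which its call begins.
- robot.hand_in(): hands the job in; it is judged then, once.
The state is a dict: "time": time; "q": joint angles; "joint_velocities": joint speeds; "joint_torque": joint torques, N m; "position": TCP position; "tool_rot": TCP orientation; "ft_force": force on the tool from outside, world axes, zero at the start; "moment": the same for the moment, N m; "grip_width": finger opening in m; "grip_force": force on a finger pad.
Only numpy, scipy, OpenCV 4.12 (cv2) and the standard library are available. Lean on these libraries where they do the work, as an engineer would, in place of code of your own. Each camera call takes 0.05 s, during which the arm holds its last target. There are 200 camera calls.

## Working session

There is one attempt and no reset: what is moved stays moved. The work goes in short steps, Python scripts to look and compute and a shell command to move; the robot and the scene stay as the last step left them, time stands still between calls to the robot, and variables do not carry over. Pictures are saved under pics/ and viewed, at most 10 in all, crops included, and the job is handed in when it is done.

```bash
mkdir -p pics; ls; cat > h.py <<'E'
import numpy as np, cv2
from rig import robot, cams
def K(c):
    return 210/np.tan(np.radians(c["fov_y"])/2)
def pts(c):
    f=K(c); v,u=np.mgrid[0:420,0:560].astype(float); d=c["depth"]
    x=(u-c["cx"])/f; y=(v-c["cy"])/f
    P=np.stack([x*d,y*d,d,np.ones_like(d)],-1)
    return (P@np.linalg.inv(c["view"]).T)[...,:3]
E
python3 - <<'E'
from h import *
for n in ["scene","side"]:
    c=cams.camera(n); cv2.imwrite(f"pics/{n}0.png",c["color"]); np.savez(f"{n}.npz",**c)
    print(n,c["fov_y"],c["cx"],c["cy"],np.linalg.inv(c["view"])[:3,3], (c["depth"]>0).mean())
o=robot.get_obs(); print(o["time"],o["position"],o["tool_rot"],o["ft_force"])
E
```

```text
pics
scene 55.45828960443515 282.9687603239152 213.6718762427589 [ 1.00367185 -0.46403886  0.6571339 ] 0.9958035714285715
side 49.33060728111242 272.4084669757234 212.66688549308094 [0.38742549 0.91426511 0.72574202] 0.9959481292517007
0.1 [6.24392236e-01 1.36697289e-04 2.38661230e-01] [ 7.07117175e-01  7.07095722e-01 -5.47736639e-04 -8.00128591e-04] [-0.3936077   0.40662989 -0.27480239]
```

View pics/scene0.png

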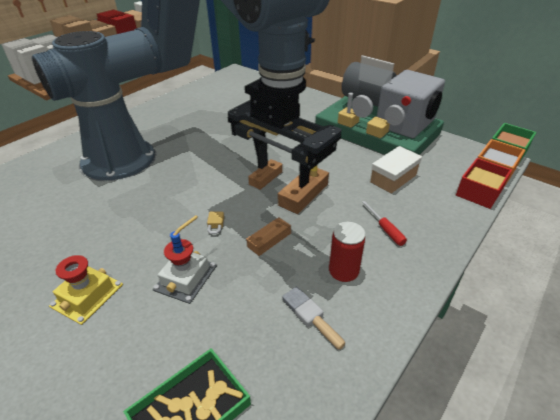

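View pics/side0.png

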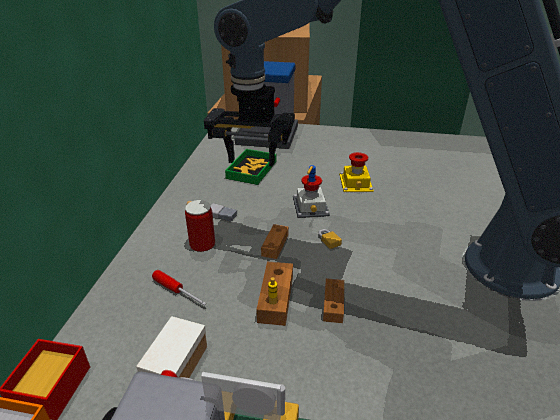

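The scene view shows the grey manifold at (187,275), its red collar at (180,250), and the blue nozzle at (176,242) with its pipe pointing up-right. In the side view the collar is at (312,183). The rack with the yellow spare is at (275,292), and its free hole is at (279,271).

```bash
python3 - <<'E'
from h import *
for n,box,rb in [("scene",(150,205,220,300),(250,335,165,215)),("side",(290,335,160,220),(250,300,255,330))]:
    c=dict(np.load(f"{n}.npz")); P=pts(c); hsv=cv2.cvtColor(c["color"],cv2.COLOR_BGR2HSV)
    H,S,V=[hsv[...,i].astype(int) for i in range(3)]
    m=np.zeros(H.shape,bool); x0,x1,y0,y1=box; m[y0:y1,x0:x1]=1
    red=m&((H<6)|(H>174))&(S>150)&(V>60); blue=m&(H>100)&(H<130)&(S>140)&(V>60)
    for nm,k in (("red",red),("blue",blue)):
        q=P[k]; print(n,nm,k.sum(),"min",np.percentile(q,3,0).round(4),"med",np.median(q,0).round(4),"max",np.percentile(q,97,0).round(4))
    q=P[red]; zt=np.percentile(q[:,2],90); t=q[abs(q[:,2]-zt)<.004]
    print(" top z",zt.round(4),"centre",((t.min(0)+t.max(0))/2).round(4),"ext",np.ptp(t,0).round(4))
    yel=m&(H>15)&(H<32)&(S>100)&(P[...,2]>.1); q=P[yel]; print(" pipe",yel.sum(), q.round(3)[::6].tolist())
    blk=m&(S<60)&(abs(P[...,2]-.04)<.004); q=P[blk]; print(" block top n",len(q), q[:,:2].min(0).round(3),q[:,:2].max(0).round(3), cv2.minAreaRect(q[:,:2].astype(np.float32)*1000))
    r=np.zeros(H.shape,bool); x0,x1,y0,y1=rb; r[y0:y1,x0:x1]=1
    wood=r&(abs(P[...,2]-.04)<.005)&(H<20)&(S>80); q=P[wood]
    print(" rack top",len(q),np.median(q[:,2]).round(4),cv2.minAreaRect(q[:,:2].astype(np.float32)*1000))
    sp=r&(H>=20)&(H<33)&(S>120)&(P[...,2]>.045); q=P[sp]; print(" spare",len(q),q.min(0).round(4) if len(q) else 0,q.max(0).round(4) if len(q) else 0)
    big=c["color"][y0:y1,x0:x1]
c=dict(np.load("side.npz"))
a=cv2.resize(c["color"][250:330,235:315],(480,480),interpolation=cv2.INTER_CUBIC)
c=dict(np.load("scene.npz")); b=cv2.resize(c["color"][210:300,145:220],(300,360),interpolation=cv2.INTER_CUBIC)
im=np.zeros((480,790,3),np.uint8); im[:,:480]=a; im[:360,490:]=b; cv2.imwrite("pics/crop1.png",im)
E
```

```text
scene red 387 min [ 0.4813 -0.1999  0.068 ] med [ 0.5135 -0.1825  0.0882] max [ 0.5281 -0.1518  0.0903]
scene blue 130 min [ 0.5008 -0.183   0.0894] med [ 0.5083 -0.178   0.1117] max [ 0.511  -0.1705  0.1291]
 top z 0.0898 centre [ 0.5032 -0.1755  0.0886] ext [0.0541 0.0547 0.0054]
 pipe 50 [[0.506, -0.136, 0.139], [0.507, -0.137, 0.138], [0.504, -0.147, 0.138], [0.506, -0.147, 0.137], [0.504, -0.157, 0.138], [0.506, -0.157, 0.137], [0.502, -0.164, 0.134], [0.503, -0.169, 0.133], [0.505, -0.172, 0.131]]
 block top n 718 [ 0.47  -0.222] [ 0.547 -0.129] ((501.6845397949219, -175.33203125), (71.99851989746094, 79.96261596679688), 16.91901397705078)
 rack top 618 0.0401 ((529.8126220703125, 202.7503662109375), (60.84928894042969, 151.49839782714844), 2.8870086669921875)
 spare 49 [ 0.5206 -0.0351  0.0456] [0.7116 0.2512 0.2934]
side red 183 min [ 0.4755 -0.1919  0.0679] med [ 0.4987 -0.1583  0.0884] max [ 0.5245 -0.1444  0.092 ]
side blue 65 min [ 0.4934 -0.1808  0.0888] med [ 0.4994 -0.1674  0.1077] max [ 0.5081 -0.1629  0.1307]
 top z 0.0909 centre [ 0.5008 -0.1703  0.0904] ext [0.0534 0.0562 0.0068]
 pipe 20 [[0.503, -0.162, 0.137], [0.501, -0.152, 0.136], [0.502, -0.132, 0.141], [0.503, -0.119, 0.142]]
 block top n 298 [ 0.458 -0.221] [ 0.545 -0.125] ((500.8228454589844, -172.8494873046875), (70.73397827148438, 83.81143188476562), 16.329376220703125)
 rack top 1185 0.0406 ((529.5648803710938, 204.25897216796875), (60.54073715209961, 154.87071228027344), 3.5189239978790283)
 spare 160 [0.5185 0.2416 0.045 ] [0.5354 0.2592 0.1015]
```

View pics/crop1.png

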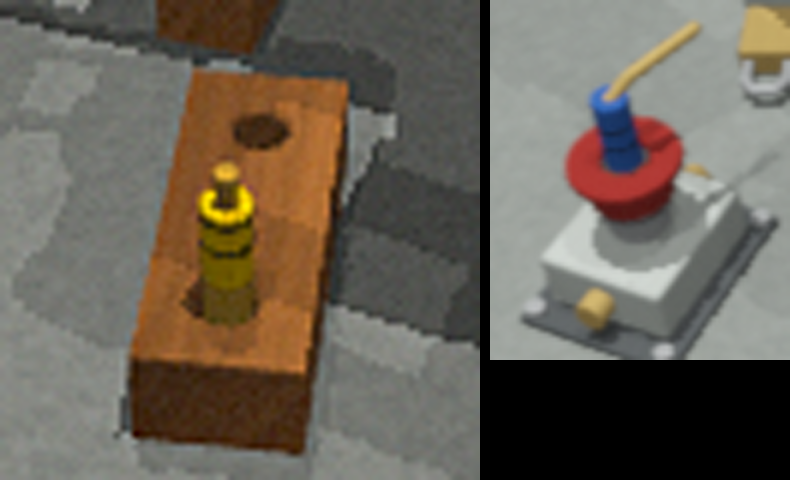

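```bash
python3 -m pendant '[{"jaw":0.4,"linear":[-2.9,-2.06,0],"twist":0},{"jaw":0.4,"linear":[-2.9,-2.06,0],"twist":0},{"jaw":0.4,"linear":[-2.9,-2.06,0],"twist":0},{"jaw":0.4,"linear":[-2.9,-2.06,0],"twist":0},{"jaw":0.4,"linear":[-2.9,-2.06,0],"twist":0},{"jaw":0.4,"linear":[-2.9,-2.05,0],"twist":0},{"jaw":0.4,"linear":[0,0,0],"twist":0},{"jaw":0.4,"linear":[0,0,0],"twist":0},{"jaw":0.4,"linear":[0,0,0],"twist":0}]' 10
python3 - <<'E'
from h import *
from scipy.spatial.transform import Rotation as R
c=cams.camera("wrist"); cv2.imwrite("pics/w1.png",c["color"]); np.savez("wrist.npz",**c)
o=robot.get_obs(); print(o["position"],R.from_quat(o["tool_rot"]).as_matrix().round(4).tolist(),o["ft_force"])
print(np.linalg.inv(c["view"]).round(3),c["fov_y"],c["cx"],c["cy"])
E
```

```text
time: 0.85
position: [0.5016, -0.1738, 0.2394]
tool_rot: [0.707, 0.707, 0.0, -0.0]
ft_force: [-0.4, 0.5, -0.2]
grip_width: 0.0381
grip_force: 0.0
[ 0.50187363 -0.1732567   0.23941212] [[-0.0005, 1.0, 0.0001], [1.0, 0.0005, 0.0006], [0.0006, 0.0001, -1.0]] [ 1.17684368  0.03796416 -0.22293416]
[[ 1.    -0.    -0.     0.502]
 [-0.    -0.968 -0.252 -0.104]
 [-0.     0.252 -0.968  0.385]
 [ 0.     0.     0.     1.   ]] 65.70646984690485 276.7272348277805 209.10561065895433
```

View pics/w1.png

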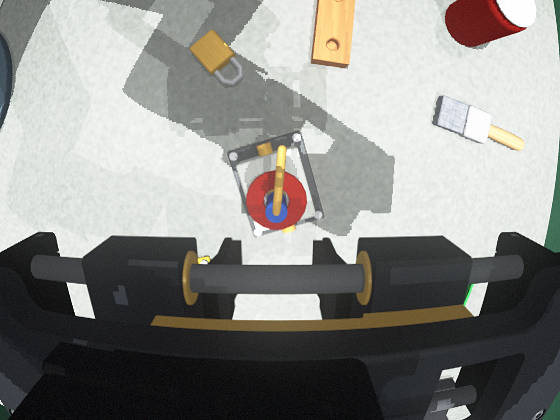

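The wrist view shows the nozzle's blue top at (276,212) and the collar centred near (276,200), between the fingers in x.

```bash
cat >> h.py <<'E'
def fish(c,u,v,z):
    f=K(c); a=np.array([u-c["cx"],v-c["cy"]],float); r=np.hypot(*a); t=r/f
    d=np.array([*(a/r*np.sin(t)),np.cos(t)]); T=np.linalg.inv(c["view"]); d=T[:3,:3]@d; o=T[:3,3]
    return (o+d*(z-o[2])/d[2])[:2]
E
python3 - <<'E'
from h import *
c=dict(np.load("wrist.npz")); hsv=cv2.cvtColor(c["color"],cv2.COLOR_BGR2HSV); H,S,V=[hsv[...,i].astype(int) for i in range(3)]
m=np.zeros(H.shape,bool); m[160:240,235:320]=1
red=m&((H<6)|(H>174))&(S>120); blue=m&(H>100)&(H<130)&(S>120)
cn=max(cv2.findContours(red.astype(np.uint8),0,1)[0],key=cv2.contourArea)[:,0]
w=np.array([fish(c,u,v,.0905) for u,v in cn]); print("collar",cv2.minEnclosingCircle(w.astype(np.float32)),(w.min(0)+w.max(0))/2)
cn=max(cv2.findContours(blue.astype(np.uint8),0,1)[0],key=cv2.contourArea)[:,0]
w=np.array([fish(c,u,v,.128) for u,v in cn]); print("blue top",w.min(0),w.max(0))
E
```

```text
collar ((0.5011500716209412, -0.1728425920009613), 0.02831919491291046) [ 0.50119555 -0.17298196]
blue top [ 0.49308799 -0.1815356 ] [ 0.50951983 -0.16540891]
```

```bash
python3 -m pendant '[{"jaw":0.37,"linear":[0.03,-0.06,2.5],"twist":0},{"jaw":0.37,"linear":[0,0,2.5],"twist":0},{"jaw":0.37,"linear":[0,0,2],"twist":0},{"jaw":0.37,"linear":[0,0,2],"twist":0},{"jaw":0.37,"linear":[0,0,1.5],"twist":0},{"jaw":0.37,"linear":[0,0,1],"twist":0},{"jaw":0.37,"linear":[0,0,0.5],"twist":0},{"jaw":0.37,"linear":[0,0,0],"twist":0},{"jaw":0.37,"linear":[0,0,0],"twist":0},{"jaw":0.37,"linear":[0,0,0],"twist":0}]' 10
```

```text
time: 1.73
position: [0.5017, -0.1738, 0.1204]
tool_rot: [0.707, 0.707, 0.0, 0.001]
ft_force: [-0.2, -0.9, -0.6]
grip_width: 0.0323
grip_force: 0.0
```

```bash
python3 -m pendant '[{"jaw":0.37,"linear":[0,0,0.4],"twist":0},{"jaw":0.37,"linear":[0,0,0.3],"twist":0},{"jaw":0.37,"linear":[0,0,0.2],"twist":0},{"jaw":0.37,"linear":[0,0,0.1],"twist":0},{"jaw":0.37,"linear":[0,0,0],"twist":0},{"jaw":0.37,"linear":[0,0,0],"twist":0},{"jaw":0.37,"linear":[0,0,0],"twist":0}]'
python3 -m pendant '[{"jaw":0.37,"linear":[0,0,0.1],"twist":0},{"jaw":0.37,"linear":[0,0,0.1],"twist":0},{"jaw":0.37,"linear":[0,0,0],"twist":0},{"jaw":0.37,"linear":[0,0,0],"twist":0},{"jaw":0.37,"linear":[0,0,0],"twist":0}]'
python3 -m pendant '[{"jaw":0.37,"linear":[0,0,0.1],"twist":0},{"jaw":0.37,"linear":[0,0,0.1],"twist":0},{"jaw":0.37,"linear":[0,0,0],"twist":0},{"jaw":0.37,"linear":[0,0,0],"twist":0},{"jaw":0.37,"linear":[0,0,0],"twist":0}]'
```

```text
time: 2.32
position: [0.5009, -0.1738, 0.1096]
tool_rot: [0.707, 0.707, 0.0, 0.0]
ft_force: [0.0, -0.1, 0.2]
grip_width: 0.032
grip_force: 0.0
time: 2.73
position: [0.5009, -0.1737, 0.1075]
tool_rot: [0.707, 0.707, 0.0, 0.0]
ft_force: [-0.8, 0.7, -0.6]
grip_width: 0.0326
grip_force: 0.0
time: 3.15
position: [0.501, -0.1737, 0.1058]
tool_rot: [0.707, 0.707, 0.0, 0.0]
ft_force: [-0.5, -0.3, 2.4]
grip_width: 0.0325
grip_force: 1.4
```

```bash
for i in 1; do python3 -m pendant '[{"jaw":0.37,"linear":[0,0,0.1],"twist":0},{"jaw":0.37,"linear":[0,0,0.1],"twist":0},{"jaw":0.37,"linear":[0,0,0],"twist":0},{"jaw":0.37,"linear":[0,0,0],"twist":0},{"jaw":0.37,"linear":[0,0,0],"twist":0}]'; done
python3 -m pendant '[{"jaw":0.37,"linear":[0,0,0.1],"twist":0},{"jaw":0.37,"linear":[0,0,0.1],"twist":0},{"jaw":0.37,"linear":[0,0,0],"twist":0},{"jaw":0.37,"linear":[0,0,0],"twist":0},{"jaw":0.37,"linear":[0,0,0],"twist":0}]'
python3 -m pendant '[{"jaw":0.37,"linear":[0,0,0.1],"twist":0},{"jaw":0.37,"linear":[0,0,0],"twist":0},{"jaw":0.37,"linear":[0,0,0],"twist":0},{"jaw":0.37,"linear":[0,0,0],"twist":0}]'
```

```text
time: 3.57
position: [0.501, -0.1737, 0.104]
tool_rot: [0.707, 0.707, 0.0, 0.0]
ft_force: [-0.9, 0.9, 6.5]
grip_width: 0.0323
grip_force: 3.0
time: 3.98
position: [0.501, -0.1737, 0.1022]
tool_rot: [0.707, 0.707, 0.0, 0.0]
ft_force: [-1.9, 1.4, 6.6]
grip_width: 0.032
grip_force: 3.5
time: 4.32
position: [0.501, -0.1737, 0.1012]
tool_rot: [0.707, 0.707, 0.0, 0.0]
ft_force: [-1.3, 0.3, 6.4]
grip_width: 0.0324
grip_force: 3.8
```

```bash
python3 -m pendant '[{"jaw":0.37,"linear":[0,0,0.1],"twist":0},{"jaw":0.37,"linear":[0,0,0],"twist":0},{"jaw":0.37,"linear":[0,0,0],"twist":0},{"jaw":0.37,"linear":[0,0,0],"twist":0}]'
python3 -m pendant '[{"jaw":0.37,"linear":[0,0,0.1],"twist":0},{"jaw":0.37,"linear":[0,0,0],"twist":0},{"jaw":0.37,"linear":[0,0,0],"twist":0},{"jaw":0.37,"linear":[0,0,0],"twist":0}]'
python3 -m pendant '[{"jaw":0.37,"linear":[0,0,0.05],"twist":0},{"jaw":0.37,"linear":[0,0,0],"twist":0},{"jaw":0.37,"linear":[0,0,0],"twist":0},{"jaw":0.37,"linear":[0,0,0],"twist":0}]'
```

```text
time: 4.65
position: [0.501, -0.1738, 0.1003]
tool_rot: [0.707, 0.707, 0.0, 0.0]
ft_force: [-2.2, 0.1, 8.3]
grip_width: 0.0319
grip_force: 4.0
time: 4.98
position: [0.501, -0.1737, 0.0994]
tool_rot: [0.707, 0.707, 0.0, 0.0]
ft_force: [-0.7, 1.1, 8.3]
grip_width: 0.0323
grip_force: 4.3
time: 5.32
position: [0.501, -0.1737, 0.0989]
tool_rot: [0.707, 0.707, 0.0, 0.0]
ft_force: [-1.8, 0.9, 8.9]
grip_width: 0.0321
grip_force: 4.4
```

```bash
python3 -m pendant '[{"jaw":0.37,"linear":[0,0,0.05],"twist":0},{"jaw":0.37,"linear":[0,0,0],"twist":0},{"jaw":0.37,"linear":[0,0,0],"twist":0},{"jaw":0.37,"linear":[0,0,0],"twist":0}]'
python3 -m pendant '[{"jaw":0.37,"linear":[0,0,0.03],"twist":0},{"jaw":0.37,"linear":[0,0,0],"twist":0},{"jaw":0.37,"linear":[0,0,0],"twist":0},{"jaw":0.37,"linear":[0,0,0],"twist":0}]'
```

```text
time: 5.65
position: [0.501, -0.1738, 0.0987]
tool_rot: [0.707, 0.707, 0.0, 0.0]
ft_force: [-2.1, 0.7, 11.2]
grip_width: 0.0321
grip_force: 5.4
time: 5.98
position: [0.501, -0.1738, 0.0986]
tool_rot: [0.707, 0.707, 0.0, 0.0]
ft_force: [-2.4, 0.8, 13.3]
grip_width: 0.0319
grip_force: 6.4
```

The collar is at its stop at 13 N. Closing gently.

```bash
python3 -m pendant '[{"jaw":0.3,"linear":[0,0,0],"twist":0},{"jaw":0.26,"linear":[0,0,0],"twist":0},{"jaw":0.23,"linear":[0,0,0],"twist":0},{"jaw":0.2,"linear":[0,0,0],"twist":0},{"jaw":0.17,"linear":[0,0,0],"twist":0},{"jaw":0.15,"linear":[0,0,0],"twist":0},{"jaw":0.15,"linear":[0,0,0],"twist":0},{"jaw":0.15,"linear":[0,0,0],"twist":0}]' 8
```

```text
time: 6.65
position: [0.5007, -0.1738, 0.0986]
tool_rot: [0.707, 0.707, -0.0, 0.0]
ft_force: [-2.2, 1.0, 13.5]
grip_width: 0.0177
grip_force: 10.0
```

```bash
python3 -m pendant '[{"jaw":0.1,"linear":[0,0,0],"twist":0},{"jaw":0.1,"linear":[0,0,0],"twist":0},{"jaw":0.1,"linear":[0,0,0],"twist":0}]' 40
python3 -m pendant '[{"jaw":0.1,"linear":[0,0,-0.1],"twist":0},{"jaw":0.1,"linear":[0,0,-0.1],"twist":0},{"jaw":0.1,"linear":[0,0,-0.1],"twist":0},{"jaw":0.1,"linear":[0,0,0],"twist":0},{"jaw":0.1,"linear":[0,0,0],"twist":0}]'
```

```text
time: 6.9
position: [0.5008, -0.1738, 0.0986]
tool_rot: [0.707, 0.707, -0.0, 0.0]
ft_force: [-2.3, 1.6, 13.4]
grip_width: 0.0173
grip_force: 41.6
time: 7.32
position: [0.5008, -0.1738, 0.1008]
tool_rot: [0.707, 0.707, -0.0, 0.0]
ft_force: [-0.5, 0.3, 5.9]
grip_width: 0.017
grip_force: 41.1
```

```bash
python3 -m pendant '[{"jaw":0.1,"linear":[0,0,-0.2],"twist":0},{"jaw":0.1,"linear":[0,0,-0.2],"twist":0},{"jaw":0.1,"linear":[0,0,0],"twist":0},{"jaw":0.1,"linear":[0,0,0],"twist":0}]'
python3 -m pendant '[{"jaw":0.1,"linear":[0,0,-0.2],"twist":0},{"jaw":0.1,"linear":[0,0,-0.3],"twist":0},{"jaw":0.1,"linear":[0,0,-0.3],"twist":0},{"jaw":0.1,"linear":[0,0,-0.3],"twist":0},{"jaw":0.1,"linear":[0,0,-0.3],"twist":0},{"jaw":0.1,"linear":[0,0,-0.3],"twist":0},{"jaw":0.1,"linear":[0,0,0],"twist":0},{"jaw":0.1,"linear":[0,0,0],"twist":0}]'
python3 -m pendant '[{"jaw":0.1,"linear":[0,0,-0.5],"twist":0},{"jaw":0.1,"linear":[0,0,-1],"twist":0},{"jaw":0.1,"linear":[0,0,-1],"twist":0},{"jaw":0.1,"linear":[0,0,-1],"twist":0},{"jaw":0.1,"linear":[0,0,-1],"twist":0},{"jaw":0.1,"linear":[0,0,-1],"twist":0},{"jaw":0.1,"linear":[0,0,0],"twist":0},{"jaw":0.1,"linear":[0,0,0],"twist":0},{"jaw":0.1,"linear":[0,0,0],"twist":0}]'
python3 - <<'E'
from h import *
c=cams.camera("scene"); a=cv2.resize(c["color"][150:310,100:250],(600,600)[:2]); cv2.imwrite("pics/s2.png",a)
E
```

```text
time: 7.65
position: [0.5008, -0.1736, 0.1041]
tool_rot: [0.707, 0.707, -0.0, -0.0]
ft_force: [0.9, 0.3, -0.7]
grip_width: 0.0173
grip_force: 40.0
time: 8.32
position: [0.501, -0.1738, 0.1218]
tool_rot: [0.707, 0.707, 0.0, 0.0]
ft_force: [0.3, -0.1, -1.9]
grip_width: 0.0175
grip_force: 40.0
time: 9.07
position: [0.5006, -0.1735, 0.1762]
tool_rot: [0.707, 0.707, -0.0, -0.0]
ft_force: [-0.6, 0.1, -0.7]
grip_width: 0.017
grip_force: 40.0
```

View pics/s2.png

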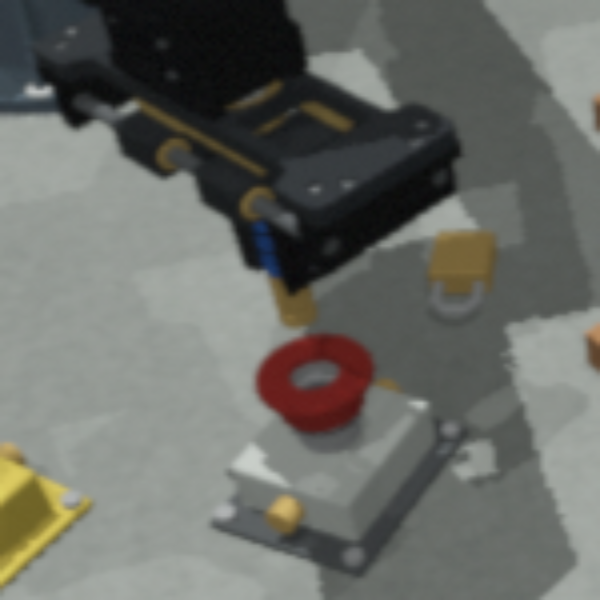

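The nozzle hangs free in the gripper with its foot at (295,320), and the collar has snapped forward. Next I carry it to just short of the rack and measure the hole.

```bash
python3 -m pendant '[{"jaw":0.1,"linear":[2,0.3,0],"twist":0},{"jaw":0.1,"linear":[3.4,0.4,0],"twist":0},{"jaw":0.1,"linear":[3.4,0.4,0],"twist":0},{"jaw":0.1,"linear":[3.4,0.4,0],"twist":0},{"jaw":0.1,"linear":[3.4,0.4,0],"twist":0},{"jaw":0.1,"linear":[3.4,0.4,0],"twist":0},{"jaw":0.1,"linear":[3.4,0.4,0],"twist":0},{"jaw":0.1,"linear":[3,0.4,0],"twist":0},{"jaw":0.1,"linear":[1.8,0,0],"twist":0},{"jaw":0.1,"linear":[0,0,0],"twist":0},{"jaw":0.1,"linear":[0,0,0],"twist":0},{"jaw":0.1,"linear":[0,0,0],"twist":0}]'
python3 - <<'E'
from h import *
c=cams.camera("wrist"); cv2.imwrite("pics/w3.png",c["color"]); np.savez("wrist3.npz",**c)
for n in ("scene","side"):
    c=cams.camera(n); np.savez(n+"3.npz",**c)
E
```

```text
time: 10.12
position: [0.5315, 0.0978, 0.1757]
tool_rot: [0.707, 0.707, -0.001, -0.0]
ft_force: [0.0, -0.5, -2.1]
grip_width: 0.0172
grip_force: 40.0
```

View pics/w3.png

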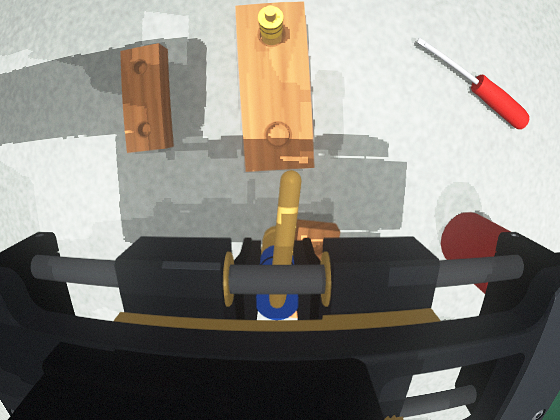

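The wrist view shows the free hole at (278,133), the spare at (271,22), and the can's edge at (480,240).

```bash
python3 - <<'E'
from h import *
from scipy import ndimage
c=dict(np.load("wrist3.npz"))
print("hole",fish(c,278,133,.04))
g=cv2.cvtColor(c["color"],cv2.COLOR_BGR2GRAY)
im=cv2.resize(c["color"][105:160,250:310],(600,550),interpolation=cv2.INTER_CUBIC); cv2.imwrite("pics/hole.png",im)
# depth in hole: z along ray
f=K(c); T=np.linalg.inv(c["view"]); L=[]
for v in range(110,165):
  for u in range(245,315):
    a=np.array([u-c["cx"],v-c["cy"]]);r=np.hypot(*a);t=r/f
    d=np.array([*(a/r*np.tan(t)),1])*c["depth"][v,u]; p=T[:3,:3]@d+T[:3,3]
    if p[2]<.036 and p[2]>.01: L.append((u,v,*fish(c,u,v,.04)))
L=np.array(L); k=np.hypot(L[:,0]-278,L[:,1]-133)<16; h=L[k]
print(len(h),"hole px",h[:,:2].min(0),h[:,:2].max(0),"xy min/max",h[:,2:].min(0),h[:,2:].max(0))
print("can edge",fish(c,443,235,.08))
for n in ("scene3","side3"):
    s=dict(np.load(n+".npz")); P=pts(s); hsv=cv2.cvtColor(s["color"],cv2.COLOR_BGR2HSV); H,S=hsv[...,0].astype(int),hsv[...,1]
    m=(np.hypot(P[...,0]-.5315,P[...,1]-.0978)<.016)&(P[...,2]>.09)&(P[...,2]<.17)
    q=P[m]; print(n,len(q),"foot z",np.percentile(q[:,2],[1,3,10]) if len(q) else 0)
    for a,b in ((.125,.14),(.14,.155),(.155,.17)):
        w=q[(q[:,2]>a)&(q[:,2]<b)]; print("  ",a,len(w),np.median(w,0).round(4) if len(w) else 0)
    red=((H<6)|(H>174))&(S>120)&(P[...,2]>.06)&(P[...,2]<.11)&(P[...,1]>-.1)&(P[...,1]<.2)&(P[...,0]>.5); q=P[red]; print("  can",q.min(0).round(3),q.max(0).round(3))
E
```

```text
hole [0.53270715 0.16116567]
421 hole px [266. 124.] [289. 145.] xy min/max [0.52239647 0.15075802] [0.5421525  0.16896045]
can edge [0.67530751 0.08121056]
scene3 120 foot z [0.12714819 0.12877997 0.13264486]
   0.125 33 [0.5357 0.0912 0.1334]
   0.14 41 [0.5358 0.0897 0.1472]
   0.155 46 [0.5318 0.0886 0.1638]
  can [0.729 0.014 0.06 ] [0.784 0.055 0.11 ]
side3 139 foot z [0.12868978 0.12998618 0.13275789]
   0.125 37 [0.5307 0.1018 0.1334]
   0.14 39 [0.531  0.1032 0.1481]
   0.155 63 [0.5313 0.1039 0.1637]
  can [0.717 0.034 0.06 ] [0.78  0.084 0.11 ]
```

View pics/hole.png

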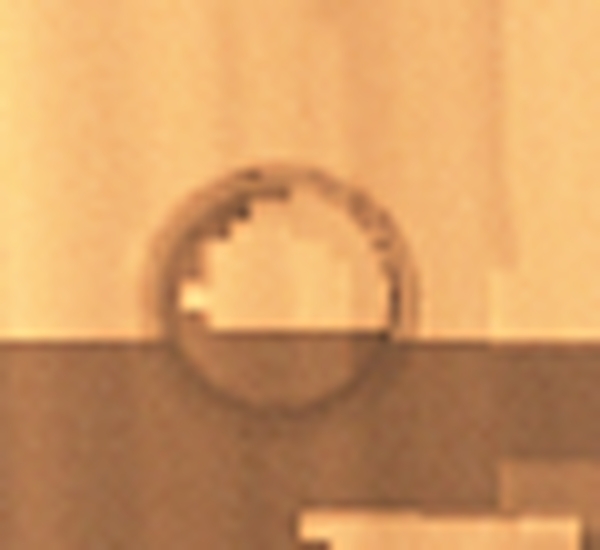

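```bash
python3 -m pendant '[{"jaw":0.1,"linear":[2,0.08,0],"twist":0},{"jaw":0.1,"linear":[2.2,0,0],"twist":0},{"jaw":0.1,"linear":[2,0,0.8],"twist":0},{"jaw":0.1,"linear":[0,0,2],"twist":0},{"jaw":0.1,"linear":[0,0,2],"twist":0},{"jaw":0.1,"linear":[0,0,1.5],"twist":0},{"jaw":0.1,"linear":[0,0,1],"twist":0},{"jaw":0.1,"linear":[0,0,0.5],"twist":0},{"jaw":0.1,"linear":[0,0,0],"twist":0},{"jaw":0.1,"linear":[0,0,0],"twist":0},{"jaw":0.1,"linear":[0,0,0],"twist":0}]' 25
python3 - <<'E'
from h import *
s=cams.camera("side"); a=cv2.resize(s["color"][215:315,225:325],(500,500),interpolation=cv2.INTER_CUBIC); cv2.imwrite("pics/s4.png",a)
E
```

```text
time: 11.18
position: [0.5336, 0.1601, 0.0991]
tool_rot: [0.707, 0.707, 0.001, 0.001]
ft_force: [-0.2, -0.5, -1.6]
grip_width: 0.0174
grip_force: 25.0
```

View pics/s4.png

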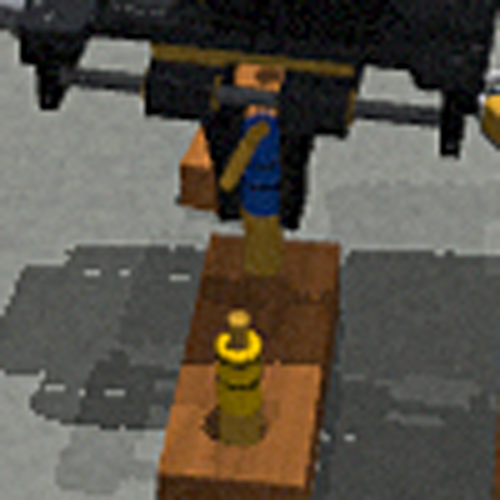

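The nozzle hangs upright at (262,270), centred over the free-hole end of the rack. Lowering with force checks.

```bash
python3 -c "
from h import *
print(robot.get_obs()['position'])"
python3 -m pendant '[{"jaw":0.1,"linear":[0,0,0.2],"twist":0},{"jaw":0.1,"linear":[0,0,0.2],"twist":0},{"jaw":0.1,"linear":[0,0,0.2],"twist":0},{"jaw":0.1,"linear":[0,0,0.2],"twist":0},{"jaw":0.1,"linear":[0,0,0],"twist":0},{"jaw":0.1,"linear":[0,0,0],"twist":0}]'
python3 -m pendant '[{"jaw":0.1,"linear":[0,0,0.15],"twist":0},{"jaw":0.1,"linear":[0,0,0.15],"twist":0},{"jaw":0.1,"linear":[0,0,0],"twist":0},{"jaw":0.1,"linear":[0,0,0],"twist":0}]'
```

```text
[0.53350768 0.16022915 0.09921342]
time: 11.73
position: [0.5325, 0.1603, 0.09]
tool_rot: [0.707, 0.707, -0.0, -0.0]
ft_force: [0.7, -0.9, -2.4]
grip_width: 0.0177
grip_force: 25.0
time: 12.07
position: [0.5326, 0.1603, 0.0871]
tool_rot: [0.707, 0.707, -0.0, -0.0]
ft_force: [-0.3, 0.2, -1.4]
grip_width: 0.0173
grip_force: 25.0
```

Foot at about 38.5 mm, below the rim plane, with no contact force. Continuing.

```bash
python3 -m pendant '[{"jaw":0.1,"linear":[0,0,0.15],"twist":0},{"jaw":0.1,"linear":[0,0,0.15],"twist":0},{"jaw":0.1,"linear":[0,0,0],"twist":0},{"jaw":0.1,"linear":[0,0,0],"twist":0}]'
python3 -m pendant '[{"jaw":0.1,"linear":[0,0,0.15],"twist":0},{"jaw":0.1,"linear":[0,0,0.15],"twist":0},{"jaw":0.1,"linear":[0,0,0],"twist":0},{"jaw":0.1,"linear":[0,0,0],"twist":0}]'
```

```text
time: 12.4
position: [0.5326, 0.1603, 0.0841]
tool_rot: [0.707, 0.707, -0.0, -0.0]
ft_force: [0.7, 0.7, -0.9]
grip_width: 0.0172
grip_force: 25.0
time: 12.73
position: [0.5326, 0.1603, 0.0811]
tool_rot: [0.707, 0.707, -0.0, -0.0]
ft_force: [0.6, 0.2, -1.7]
grip_width: 0.0173
grip_force: 25.0
```

Going in freely, with 12 mm left.

```bash
python3 -m pendant '[{"jaw":0.1,"linear":[0,0,0.2],"twist":0},{"jaw":0.1,"linear":[0,0,0.2],"twist":0},{"jaw":0.1,"linear":[0,0,0.2],"twist":0},{"jaw":0.1,"linear":[0,0,0.2],"twist":0},{"jaw":0.1,"linear":[0,0,0],"twist":0},{"jaw":0.1,"linear":[0,0,0],"twist":0}]'
python3 -m pendant '[{"jaw":0.1,"linear":[0,0,0.1],"twist":0},{"jaw":0.1,"linear":[0,0,0.1],"twist":0},{"jaw":0.1,"linear":[0,0,0],"twist":0},{"jaw":0.1,"linear":[0,0,0],"twist":0}]'
python3 -m pendant '[{"jaw":0.1,"linear":[0,0,0.1],"twist":0},{"jaw":0.1,"linear":[0,0,0],"twist":0},{"jaw":0.1,"linear":[0,0,0],"twist":0},{"jaw":0.1,"linear":[0,0,0],"twist":0}]'
```

```text
time: 13.23
position: [0.5325, 0.1603, 0.073]
tool_rot: [0.707, 0.707, -0.0, -0.0]
ft_force: [-0.4, 0.5, -1.7]
grip_width: 0.0172
grip_force: 25.0
time: 13.57
position: [0.5326, 0.1603, 0.0712]
tool_rot: [0.707, 0.707, -0.0, -0.0]
ft_force: [0.5, -0.3, -2.7]
grip_width: 0.0173
grip_force: 25.0
time: 13.9
position: [0.5327, 0.1603, 0.0703]
tool_rot: [0.707, 0.707, 0.0, 0.0]
ft_force: [0.5, -0.8, -1.5]
grip_width: 0.0175
grip_force: 25.0
```

```bash
python3 -m pendant '[{"jaw":0.1,"linear":[0,0,0.1],"twist":0},{"jaw":0.1,"linear":[0,0,0],"twist":0},{"jaw":0.1,"linear":[0,0,0],"twist":0},{"jaw":0.1,"linear":[0,0,0],"twist":0}]'
python3 -m pendant '[{"jaw":0.1,"linear":[0,0,0.05],"twist":0},{"jaw":0.1,"linear":[0,0,0],"twist":0},{"jaw":0.1,"linear":[0,0,0],"twist":0},{"jaw":0.1,"linear":[0,0,0],"twist":0}]'
```

```text
time: 14.23
position: [0.5327, 0.1603, 0.0692]
tool_rot: [0.707, 0.707, -0.0, -0.0]
ft_force: [0.4, 0.5, -1.8]
grip_width: 0.0175
grip_force: 25.0
time: 14.57
position: [0.5326, 0.1603, 0.0687]
tool_rot: [0.707, 0.707, -0.0, -0.0]
ft_force: [0.6, -0.4, -2.0]
grip_width: 0.0175
grip_force: 25.0
```

```bash
python3 -m pendant '[{"jaw":0.1,"linear":[0,0,0.07],"twist":0},{"jaw":0.1,"linear":[0,0,0],"twist":0},{"jaw":0.1,"linear":[0,0,0],"twist":0},{"jaw":0.1,"linear":[0,0,0],"twist":0}]'
python3 -m pendant '[{"jaw":0.1,"linear":[0,0,0.05],"twist":0},{"jaw":0.1,"linear":[0,0,0],"twist":0},{"jaw":0.1,"linear":[0,0,0],"twist":0},{"jaw":0.1,"linear":[0,0,0],"twist":0}]'
```

```text
time: 14.9
position: [0.5327, 0.1604, 0.0686]
tool_rot: [0.707, 0.707, 0.0, 0.0]
ft_force: [-1.7, -0.6, 5.1]
grip_width: 0.0175
grip_force: 25.0
time: 15.23
position: [0.5328, 0.1604, 0.0686]
tool_rot: [0.707, 0.707, 0.0, 0.0]
ft_force: [-3.1, -0.6, 7.8]
grip_width: 0.0172
grip_force: 25.0
```

The foot is on the floor at exactly the expected height. Releasing and retreating.

```bash
python3 -m pendant '[{"jaw":0.1,"linear":[0,0,-0.1],"twist":0},{"jaw":0.24,"linear":[0,0,0],"twist":0},{"jaw":0.3,"linear":[0,0,0],"twist":0},{"jaw":0.4,"linear":[0,0,0],"twist":0},{"jaw":0.6,"linear":[0,0,0],"twist":0},{"jaw":0.6,"linear":[0,0,0],"twist":0}]' 10
python3 -m pendant '[{"jaw":0.6,"linear":[0,0,-1],"twist":0},{"jaw":0.6,"linear":[0,0,-2],"twist":0},{"jaw":0.6,"linear":[0,0,-3],"twist":0},{"jaw":0.6,"linear":[0,0,-3],"twist":0},{"jaw":0.6,"linear":[0,0,-3],"twist":0},{"jaw":0.6,"linear":[0,0,-3],"twist":0},{"jaw":0.6,"linear":[0,0,-2],"twist":0},{"jaw":0.6,"linear":[0,0,0],"twist":0},{"jaw":0.6,"linear":[0,0,0],"twist":0},{"jaw":0.6,"linear":[0,0,0],"twist":0},{"jaw":0.6,"linear":[0,0,0],"twist":0}]'
python3 - <<'E'
from h import *
s=cams.camera("side"); cv2.imwrite("pics/s5.png",s["color"][130:330,180:420].repeat(3,0).repeat(3,1)[:600,:720])
P=pts(s); hsv=cv2.cvtColor(s["color"],cv2.COLOR_BGR2HSV); H,S=hsv[...,0].astype(int),hsv[...,1]
q=P[(H>100)&(H<130)&(S>140)&(np.hypot(P[...,0]-.5325,P[...,1]-.1603)<.03)]
print("blue",len(q),q.min(0).round(4),q.max(0).round(4)); print([np.median(q[(q[:,2]>a)&(q[:,2]<=a+.015)],0).round(4).tolist() for a in (.055,.07,.085)])
E
```

```text
time: 15.73
position: [0.5327, 0.1603, 0.0683]
tool_rot: [0.707, 0.707, -0.0, -0.0]
ft_force: [0.6, 0.5, -0.2]
grip_width: 0.0383
grip_force: 0.0
time: 16.65
position: [0.5315, 0.1602, 0.2373]
tool_rot: [0.707, 0.707, -0.001, -0.001]
ft_force: [-0.6, 0.5, -0.3]
grip_width: 0.0524
grip_force: 0.0
blue 171 [0.5126 0.1522 0.0556] [0.559  0.1878 0.3733]
[[0.5309, 0.1664, 0.0625], [0.5315, 0.1671, 0.0777], [0.5305, 0.1652, 0.0966]]
```

View pics/s5.png

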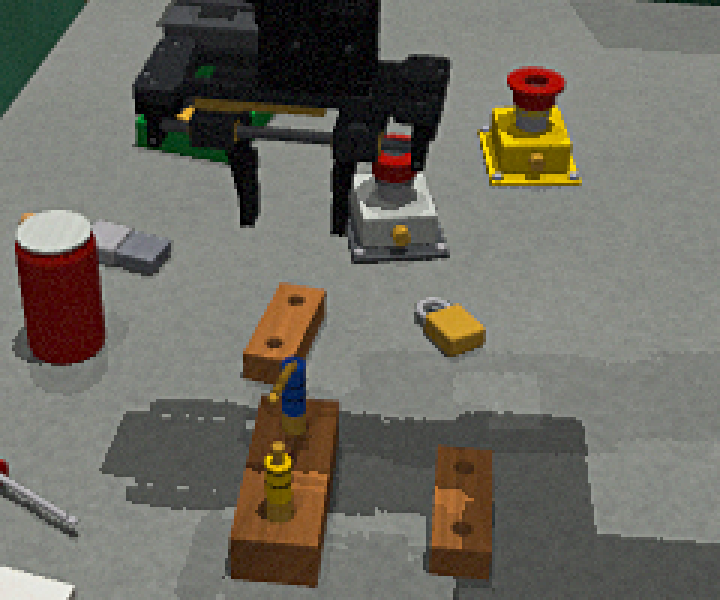

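The blue nozzle stands upright in the free hole at (292,400), nothing else has moved, and the gripper is clear of everything.

```bash
python3 -c "
from rig import robot
print(robot.hand_in())"
```

```text
the job is handed in; nothing more can be done
None
```

The nozzle was freed with the collar pressed fully back and snapping forward again; it now stands fully home and upright in the rack's free hole, and the job is handed in (16.7 s on the clock, no verdict returned).

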